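# Load the test lamp's cell and hold its bayonet collar home

## Robot

A 6-joint arm with a two-finger parallel gripper is mounted at the origin on a cart in front of the work surface, level with it; the furniture and walls round the work are solid. World frame = base frame: x ahead of the robot, y to its left, z up, the work surface at z = 0. Lengths are in m, angles in degrees, forces in N, time in s.
With the tool pointing down it reaches from about 0.4 to 0.825 m from the base axis. Payload 7 kg.
Tool frame: the origin (TCP) lies at the very end of the fingers, on their centre line; the grasp point (between the pads) lies 19 mm behind it; z points along the fingers, y is the line along which they close (so a half turn about z gives the same grasp; the last joint's range is limited). The gripper opens to 88 mm and grips with 3 to 60 N. Pads are 19 mm wide; open, the fingers measure 130 mm over their backs; the gripper's body (78 mm by 193 mm) begins 47 mm behind the grasp point.
Start: joints at [87.038, 20.546, 0.682, 0, -70.136, -16.507], TCP at [0.225, 0.636, 0.187] pointing down, gripper open.
Joint ranges: [-176.03, 176.03], [-82.01, 121.73], [-58.28, 71.71], [-173.87, 95.51], [-174.79, -0.11], [-173.66, 173.66]. Speed limits (degrees/s): [136.94, 136.94, 172.46, 180, 180, 180].

## Interface

Orientations are given as [roll, pitch, yaw] about the fixed x, y, z axes, in that order (R = Rz(yaw) Ry(pitch) Rx(roll)).
In Python, from plant import get_state, capture, close_job, regions_of gives the robot as it stands.
- The arm moves only by the tool jog_arm, never from a script. Its argument "moves" is a list of rows, each a list of 3 entries, a list of its own where there are three numbers: the shift along the tool's x, y, z in cm, then the turn about the tool's z in degrees, then the finger opening in cm, from 0 to 8.76. A call has 1 to 12 rows; each row shifts and turns the commanded pose from where the row before left it, along the tool's axes as they then stand; what a row does not reach is not made up. A row lasts 1/8 s, in which the tool goes at most 62.5 mm and 10.7 degrees, less where a joint would pass 70% of its speed; a pose out of reach is approached as far as the arm can. A call is refused whole if a number of a shift passes 6.25 or a number of a turn 10.7, either way. A call with a gripper value outside its range is refused whole. The fingers move at their own pace and stop on an object; "newtons" is the grip in N (left out, the last holds). Time passes only in rows, so rows that do not move let the fingers close. It gives the time, the measured TCP pose, the force, the opening and the grip force at its end, in the units of the state.
- get_state(): the state, without advancing time (a new reading comes with each control period).
- capture(name): name is "side" or "top" or "wrist"; returns a dict with "pixels" (384x512x3 uint8, blue, green, red), "mtx" (3x3 intrinsics, pixels), "world_from_camera" (4x4, takes a point from camera to world coordinates); the wrist camera has in their place "hand_eye" (4x4, takes a point from camera to tool coordinates, whose origin is the TCP and whose axes are the flange's). Camera axes: x right, y down, z forward; pixel columns grow to the right and rows downward; lengths in m; the calibration is good to about 2 mm. A picture is of the moment at which its call begins: read the wrist's pose just before it. There is no depth.
- close_job(): hands the job in; it is judged then, once.
Trained networks look in a picture, given as the dict that the camera call returned (one of the last four; its "shot" number tells which), for a name from the list of things; names that differ only in an ending like _2 or _b are one class to them, and where a whole thing is asked for, a point or a joint stands for the part that bears it (a point fixed in the world has none). Each returns a list of dicts, best first, with "confidence" (0 to 1); they miss things now and then, are a little off and sometimes report something else, mostly with a low value. They report only what shows in the picture. A call takes as long as a camera call. They do not tell look-alikes from the thing itself.
- regions_of(picture, thing): "pixels" (384x512 bool, what is visible of it) and "pixel" ([column, row] in pixels, amid what is visible of it).
The state is a dict: "time_s": time; "joints": joint angles; "qd": joint speeds; "joint_torque": joint torques, N m; "tcp_pos": TCP position; "eef_rot": TCP orientation; "contact_force": force on the tool from outside, world axes, zero at the start; "moment": the same for the moment, N m; "gripper_width": finger opening in m; "gripper_force": force on a finger pad.
Only numpy, scipy, OpenCV 4.12 (cv2) and the standard library are available. Lean on these libraries where they do the work, as an engineer would, in place of code of your own. Each camera call takes 0.05 s, during which the arm holds its last target. There are 200 camera calls.

## Task

Drop the blue cell upright, the way up it stands, into the open barrel of the test lamp's holder and let go of it. Then set the knurled collar over the barrel, turn it as far as needed until the hidden keyways inside it drop over the barrel's pins, and push it fully home onto the flange against the spring: finish while still holding it pushed home, do not let go. Leave the film can, the tape roll and the standing lens where they are.

Things in the scene. Friction and masses are not known exactly. Their poses are not given: they have to be found in the camera images.
- holder: Grey base block of the test lamp, fixed to the bench, with an upright open aluminium barrel. Origin: underside of the base on the barrel's axis; z up. Block 140 x 90 x 24 mm, from 48 mm on the -x side to 92 mm on +x, where a red jewel sits. On it a round flange, 68 mm across, top 30 mm above the bench, and on that the barrel: 32 mm outside, bore 20 mm, mouth 65 mm above the bench.
- mouth (a point): Centre of the barrel's mouth, on its axis, 65 mm above the bench. Both edges of the rim are chamfered over the top 4 mm.
- seat (a point): Centre of the flange's top face, on the barrel's axis, 30 mm above the bench: the collar's lower rim rests here when fully home. Two opposite round steel pins, 5 mm thick, stick out level from the barrel to 20.6 mm from its axis, their tops 14.5 mm above this point; which way they point differs each time and does not follow from the holder's pose.
- contact (a joint): Sprung brass contact at the bottom of the bore, in m: 0 = up (its face 8 mm above the flange), grows as it is pressed down, stop at 0.0055. 2 N start it, 8 N at 0.004. A loaded cell stands on it with its top 7 mm above the mouth; the weight of cell and collar does not press it; with the collar fully home it reads about 0.004.
- cell: Blue cylindrical lithium cell with a cream band, 17 mm across, 34 mm tall, 20 g, standing loose on the bench. Origin: centre of its underside; z up.
- collar: Dark knurled metal collar: a cap, closed on top, standing loose open side down. 52 mm across, 44 mm tall, 38 mm deep inside, about 70 g. Origin: centre of its lower rim; z up. Bore 35 mm (runs freely over the barrel) with four keyways 90 degrees apart, 10 mm wide, running the whole depth, hidden inside and not marked outside.
- collar_top (a point): Centre of the collar's top, 44 mm above its rim. Off the keyways the rim rests on the pins, 14.5 mm above the flange. Within a quarter turn either way the keyways meet the pins (about 0.12 rad play each side) and the collar goes down: freely until 4 mm above the flange, where its roof meets the cell, then against the spring to the flange.
- film_can: White film can with green lid, 34 mm across, 51 mm tall, loose; not to be disturbed. Origin: centre of its underside.
- tape_roll: Roll of white masking tape lying flat, 54 mm across, 17 mm high, loose; not to be disturbed. Origin: centre of its underside.
- bare_lens: Black camera lens standing on its front, chrome ring up, 69 mm across, 66 mm tall, loose; not to be disturbed. Origin: centre of its underside.
Mind the look-alikes: they are no part of the job. What is shaped like the holder but orange is not meant. What is shaped like the collar but purple or red is not meant.

How it is judged:
By the outcome, as a careful person would: the job done as asked, in the order asked, and still so for the second after the job is handed in, while the arm keeps its last pose, push and grip.
It also fails if it takes over 64 s, if anything falls off the work surface, if the arm or the gripper's body presses on something with over 40 N, if the wrist force passes 120 N, or if a joint passes its speed limit or range.

## Working session

There is one attempt and no reset: what is moved stays moved. The work goes in short steps, Python scripts to look and compute and a tool call to move; the robot and the scene stay as the last step left them, time stands still between calls to the robot, and variables do not carry over. Pictures are saved under pics/ and viewed, at most 10 in all, crops included, and the job is handed in when it is done.

Besides the shell and the picture viewer there is one more tool, called after "Emit:" by a JSON object that holds its "api" and its "payload". jog_arm: Moves the arm, as the interface text tells. Its arguments: {"type":"object","properties":{"moves":{"type":"array"},"newtons":{"type":"number"}},"required":["moves"]}

```bash
mkdir -p pics; ls
cat > h.py <<'E'
import numpy as np, cv2
from plant import *
from scipy.spatial.transform import Rotation as R
def tool():
    s=get_state(); T=np.eye(4); T[:3,:3]=R.from_euler('xyz',s['eef_rot'],degrees=True).as_matrix(); T[:3,3]=s['tcp_pos']; return T,s
def shot(n):
    T,s=tool(); p=capture(n); W=p['world_from_camera'] if n!='wrist' else T@np.array(p['hand_eye']); return p,np.array(W)
def ray(p,W,px,z):
    d=W[:3,:3]@np.linalg.inv(p['mtx'])@np.array([px[0],px[1],1.]); o=W[:3,3]; return o+d*(z-o[2])/d[2]
def proj(p,W,X):
    c=np.linalg.inv(W)@np.append(X,1); q=np.array(p['mtx'])@c[:3]; return q[:2]/q[2]
E
python3 - <<'E'
from h import *
T,s=tool(); print(s)
ims=[]
for n in ['side','top']:
    p,W=shot(n); ims.append(np.array(p['pixels'])); print(n,W.round(3).tolist())
    for t in ['holder','cell','collar','film_can','tape_roll','bare_lens']:
        print(t,[(round(r['confidence'],2),np.round(r['pixel']).tolist(),int(r['pixels'].sum()),ray(p,W,r['pixel'],.03).round(3).tolist()) for r in regions_of(p,t)])
cv2.imwrite('pics/a.png',cv2.resize(np.vstack(ims),(440,660))[:0] if 0 else cv2.resize(np.hstack(ims),(800,300)))
cv2.imwrite('pics/top.png',cv2.resize(ims[1],(800,600),interpolation=cv2.INTER_CUBIC))
cv2.imwrite('pics/side.png',cv2.resize(ims[0],(800,600),interpolation=cv2.INTER_CUBIC))
E
```

```text
pics
{'time_s': 0.0, 'joints': array([ 8.70381355e+01,  2.05913476e+01,  6.33934272e-01, -1.89358725e-02,
       -7.01378806e+01, -1.65072642e+01]), 'qd': array([ 0.12784979, -0.06992908,  0.0291404 ,  0.01095636, -0.05333171,
       -0.00855371]), 'joint_torque': array([ 7.02877533e-04, -5.82715344e+01,  2.93062645e+01,  6.99704692e+00,
        6.97860582e-03, -1.33429407e-04]), 'tcp_pos': array([0.22482619, 0.63585857, 0.1862287 ]), 'eef_rot': array([ 1.79903576e+02, -1.00116673e-02, -1.94755686e+01]), 'contact_force': array([ 0.75202111, -0.94565981, -0.26287834]), 'moment': array([ 0.00877447, -0.05714809,  0.0246077 ]), 'gripper_force': 0.0, 'gripper_width': 0.08777355810599353}
side [[0.975, -0.121, 0.187, 0.404], [-0.222, -0.462, 0.859, -0.849], [-0.017, -0.879, -0.477, 0.559], [0.0, 0.0, 0.0, 1.0]]
holder [(0.95, [195.0, 159.0], 939, [0.469, 0.306, 0.03]), (0.89, [251.0, 220.0], 1772, [0.564, -0.059, 0.03])]
cell [(0.21, [266.0, 157.0], 501, [0.678, 0.263, 0.03])]
collar [(0.94, [274.0, 282.0], 921, [0.56, -0.275, 0.03]), (0.79, [221.0, 267.0], 822, [0.471, -0.208, 0.03]), (0.66, [227.0, 305.0], 971, [0.466, -0.311, 0.03])]
film_can [(0.93, [333.0, 234.0], 377, [0.723, -0.16, 0.03])]
tape_roll [(0.49, [303.0, 189.0], 232, [0.725, 0.047, 0.03])]
bare_lens [(0.63, [264.0, 152.0], 540, [0.681, 0.302, 0.03])]
top [[0.011, -0.99, 0.138, 0.379], [-1.0, -0.012, -0.004, 0.015], [0.006, -0.138, -0.99, 1.666], [0.0, 0.0, 0.0, 1.0]]
holder [(0.74, [270.0, 202.0], 1076, [0.579, -0.035, 0.03])]
cell [(0.3, [266.0, 204.0], 1147, [0.574, -0.019, 0.03])]
collar [(0.67, [346.0, 211.0], 228, [0.554, -0.287, 0.03]), (0.65, [321.0, 232.0], 190, [0.482, -0.202, 0.03]), (0.53, [351.0, 237.0], 226, [0.466, -0.304, 0.03])]
film_can []
tape_roll [(0.7, [232.0, 160.0], 133, [0.724, 0.096, 0.03])]
bare_lens [(0.87, [178.0, 170.0], 393, [0.687, 0.276, 0.03])]
```

View pics/top.png

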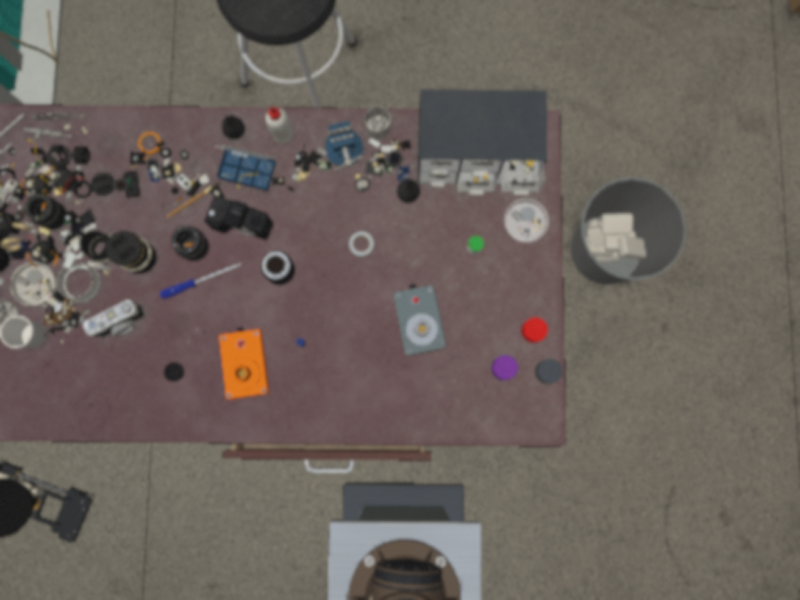

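View pics/side.png

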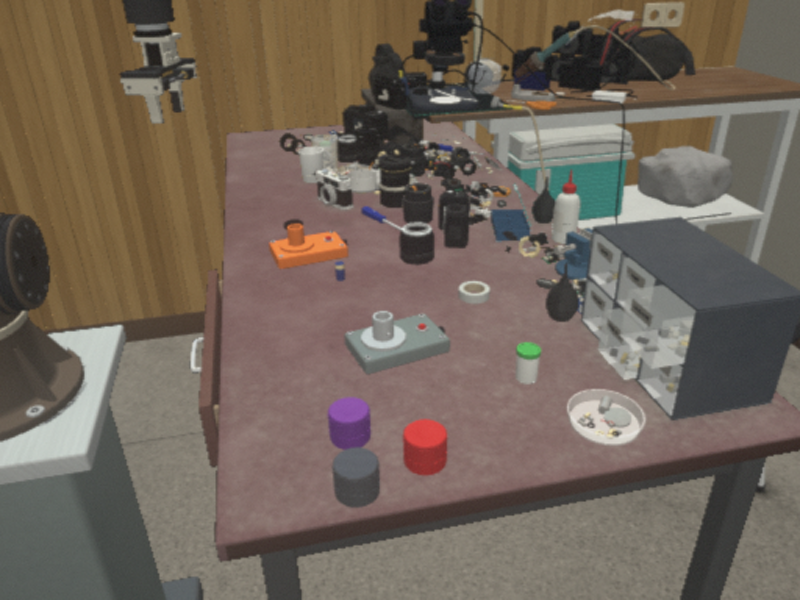

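The pictures show:
- **Holder:** the grey one is at top px (271,209); the orange look-alike is at (155,233).
- **Collar:** the dark one is at top px (351,237); the look-alikes are purple (323,235) and red (343,211).
- **Cell:** the small blue cylinder at top px (193,219) and side px (218,173). The blue screwdriver and blue box are not the cell.

Next I'll refine these positions and plan the move over the cell.

```bash
cat >> h.py <<'E'
def tri(obs):
    A=np.zeros((3,3));b=np.zeros(3)
    for p,W,px in obs:
        d=W[:3,:3]@np.linalg.inv(p['mtx'])@np.array([px[0],px[1],1.]);d/=np.linalg.norm(d);M=np.eye(3)-np.outer(d,d);A+=M;b+=M@W[:3,3]
    return np.linalg.solve(A,b)
def delta(T,X): return (T[:3,:3].T@(np.asarray(X)-T[:3,3])*100).round(2)
E
python3 - <<'E'
from h import *
s,Ws=shot('side');t,Wt=shot('top')
T,_=tool()
for n,a,b in [('cell',(217.6,172.8),(192.6,219.5)),('mouth',(245,202),(270.7,209)),('collar',(228,293),(351,237)),('lens',(266.5,148),(177,170)),('tape',(303,187),(231,156)),('can',(338,225),(305,156)),('orange',(189,145),(155.5,239)),('purple',(224,262),(323,235)),('red',(272,275),(343,211))]:
    print(n,tri([(s,Ws,a),(t,Wt,b)]).round(3))
print('hand_eye',np.array(capture('wrist')['hand_eye']).round(3))
c=np.array(s['pixels'])[90:330,160:360]
cv2.imwrite('pics/crop.png',cv2.resize(c,(500,600),interpolation=cv2.INTER_CUBIC))
E
```

```text
cell [0.523 0.225 0.016]
mouth [ 0.554 -0.035  0.064]
collar [ 0.468 -0.3    0.045]
lens [0.683 0.277 0.054]
tape [0.743 0.101 0.005]
can [ 0.737 -0.149  0.045]
orange [0.455 0.337 0.065]
purple [ 0.475 -0.209  0.041]
red [ 0.554 -0.275  0.047]
hand_eye [[-0.001 -0.969 -0.247  0.067]
 [ 1.    -0.001  0.001  0.   ]
 [-0.001 -0.247  0.969 -0.198]
 [ 0.     0.     0.     1.   ]]
```

View pics/crop.png

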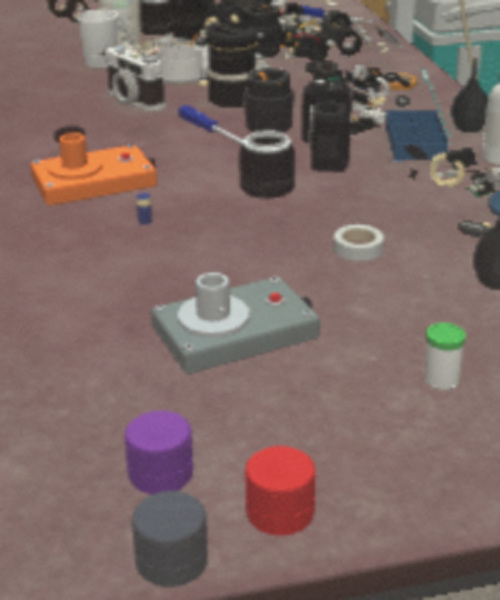

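Emit:
{"api": "jog_arm", "payload": {"moves": [[[3.48,2.4,0],0,8.7],[[3.48,2.4,0],0,8.7],[[3.48,2.4,0],0,8.7],[[3.48,2.4,0],0,8.7],[[3.48,2.4,0],0,8.7],[[3.48,2.4,0],0,8.7],[[3.48,2.4,0],0,8.7],[[3.48,2.4,0],0,8.7],[[3.48,2.4,0],0,8.7],[[3.48,2.4,0],0,8.7],[[3.48,2.4,0],0,8.7],[[3.48,2.4,0],0,8.7]]}}

```text
time_s: 2.35
tcp_pos: [0.5235, 0.2245, 0.1875]
eef_rot: [-180.0, -0.0, -19.5]
contact_force: [-0.0, 0.7, 0.7]
gripper_width: 0.0868
gripper_force: 0.0
```

Emit:
{"api": "jog_arm", "payload": {"moves": [[[0,0,0],0,5],[[0,0,0],0,5],[[0,0,0],0,5]]}}

```text
time_s: 2.72
tcp_pos: [0.5223, 0.2263, 0.1873]
eef_rot: [-180.0, -0.0, -19.4]
contact_force: [0.1, -0.3, -0.3]
gripper_width: 0.0626
gripper_force: 0.0
```

Run:
```python
from h import *
T,st=tool();p,W=shot('wrist')
print(st['tcp_pos'],st['eef_rot'],st['time_s'],st['contact_force'])
for r in regions_of(p,'cell'): print(r['confidence'],r['pixel'],r['pixels'].sum(),ray(p,W,r['pixel'],.02))
print(proj(p,W,[.523,.225,.017]))
cv2.imwrite('pics/w1.png',np.array(p['pixels']))
```

```text
[0.52234739 0.2263285  0.18725577] [-1.79987520e+02 -1.91128862e-03 -1.94166616e+01] 2.725 [ 0.13855432 -0.33035306 -0.34452711]
0.65 [254.3, 165.3] 202 [0.52650206 0.22465107 0.02      ]
[255.02437181 167.78355056]
```

View pics/w1.png

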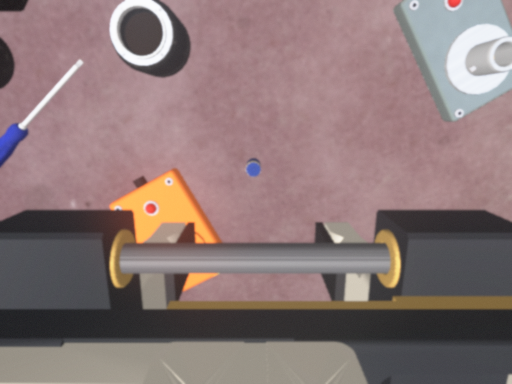

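The wrist view shows the cell at (254,167), with the orange holder corner clear at lower left. I'll descend and refine.

Emit:
{"api": "jog_arm", "payload": {"moves": [[[0.3,0.1,4],0,5],[[0,0,4],0,5],[[0,0,1],0,5],[[0,0,0],0,5],[[0,0,0],0,5]]}}

```text
time_s: 3.45
tcp_pos: [0.5262, 0.2246, 0.0989]
eef_rot: [-179.9, -0.1, -19.4]
contact_force: [-0.4, 0.8, -0.4]
gripper_width: 0.0501
gripper_force: 0.0
```

Run:
```python
from h import *
T,st=tool();p,W=shot('wrist')
print(st['tcp_pos'],st['eef_rot'],st['time_s'],st['contact_force'])
im=np.array(p['pixels']);q=proj(p,W,[.525,.2245,.034]);print(q)
hsv=cv2.cvtColor(im,cv2.COLOR_BGR2HSV)
for r in regions_of(p,'cell')[:2]: print(r['confidence'],r['pixel'],r['pixels'].sum())
u,v=q.astype(int)
m=(cv2.inRange(hsv,(105,110,40),(130,255,255))>0); m[:v-40]=0;m[v+40:]=0;m[:,:u-40]=0;m[:,u+40:]=0
y,x=np.nonzero(m);print(x.mean(),y.mean(),x.min(),x.max(),y.min(),y.max())
c=im[v-50:v+50,u-50:u+50];cv2.imwrite('pics/w2.png',cv2.resize(c,(500,500),interpolation=cv2.INTER_CUBIC));print(u-50,v-50)
```

```text
[0.52616483 0.22459661 0.09886628] [-1.79885870e+02 -9.09442202e-02 -1.94305105e+01] 3.45 [-0.38769022  0.77186233 -0.43076144]
[254.7246942  192.38214436]
0.81 [252.6, 188.5] 455
252.13963963963963 192.72522522522522 244 260 185 200
204 142
```

View pics/w2.png

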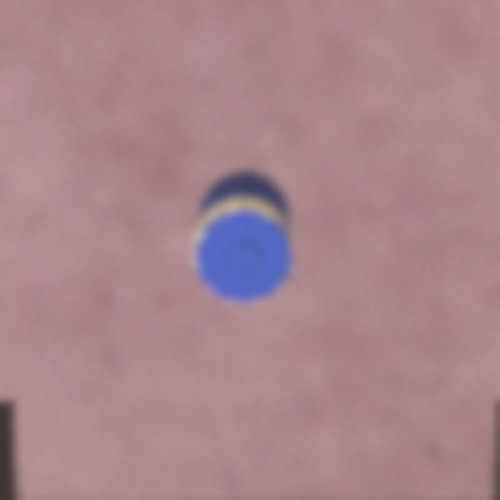

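Emit:
{"api": "jog_arm", "payload": {"moves": [[[-0.2,-0.1,4],0,5],[[0,0,3],0,5],[[0,0,1.2],0,5],[[0,0,0],0,5],[[0,0,0],0,1],[[0,0,0],0,1],[[0,0,0],0,1],[[0,0,0],0,1],[[0,0,0],0,1],[[0,0,0],0,1]], "newtons": 15}}

```text
time_s: 4.8
tcp_pos: [0.5236, 0.2253, 0.0151]
eef_rot: [180.0, 0.0, -19.5]
contact_force: [-0.7, 0.5, -0.7]
gripper_width: 0.0098
gripper_force: 0.0
```

Run:
```python
from h import *
T,st=tool();p,W=shot('wrist')
print(st['gripper_width'],st['gripper_force'])
im=np.array(p['pixels'])
for n in ['cell']:
  for r in regions_of(p,n)[:2]: print(r['confidence'],r['pixel'],r['pixels'].sum())
s,Ws=shot('side');a=cv2.resize(np.array(s['pixels'])[120:216,154:282],(512,384),interpolation=cv2.INTER_CUBIC)
cv2.imwrite('pics/w3.png',cv2.resize(np.hstack([im,a]),(800,300)))
```

```text
0.009810238111160087 0.0
0.7 [250.9, 217.6] 905
```

View pics/w3.png

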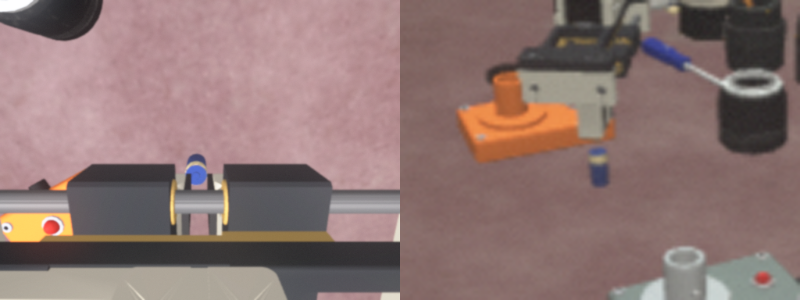

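Run:
```python
from h import *
T,st=tool();p,W=shot('wrist')
print(T.round(4)); print(p['mtx'])
hsv=cv2.cvtColor(np.array(p['pixels']),cv2.COLOR_BGR2HSV)
m=cv2.inRange(hsv,(105,110,40),(130,255,255))
n,l,s,c=cv2.connectedComponentsWithStats(m)
for i in range(1,n):
  if s[i][4]>60: print(s[i],c[i],ray(p,W,c[i],.034))
print('tcp in wrist',proj(p,W,T[:3,3]),'cell pred',proj(p,W,[.524,.225,.034]))
p,W=shot('side');print('tcp in side',proj(p,W,T[:3,3]),'cell top pred', proj(p,W,[.524,.225,.034]))
hsv=cv2.cvtColor(np.array(p['pixels']),cv2.COLOR_BGR2HSV)
print([(r['confidence'],r['pixel'],r['pixels'].sum()) for r in regions_of(p,'cell')])
r=np.array(p['pixels']);cv2.imwrite('pics/s4.png',cv2.resize(r[110:210,150:280],(780,600),interpolation=cv2.INTER_CUBIC))
```

```text
[[ 9.428e-01 -3.332e-01 -1.000e-04  5.237e-01]
 [-3.332e-01 -9.428e-01 -1.000e-04  2.253e-01]
 [-0.000e+00  1.000e-04 -1.000e+00  1.510e-02]
 [ 0.000e+00  0.000e+00  0.000e+00  1.000e+00]]
[[321.66967185   0.         254.65085692]
 [  0.         321.66967185 191.52179359]
 [  0.           0.           1.        ]]
[239 212  25  24 424] [251.80188679 223.26886792] [0.52565235 0.22589953 0.034     ]
tcp in wrist [253.89592463 215.71896234] cell pred [254.18298894 225.28493275]
tcp in side [216.92617374 173.18483379] cell top pred [216.65513354 167.34936973]
[(0.38, [305.2, 190.6], np.int64(214))]
```

View pics/s4.png

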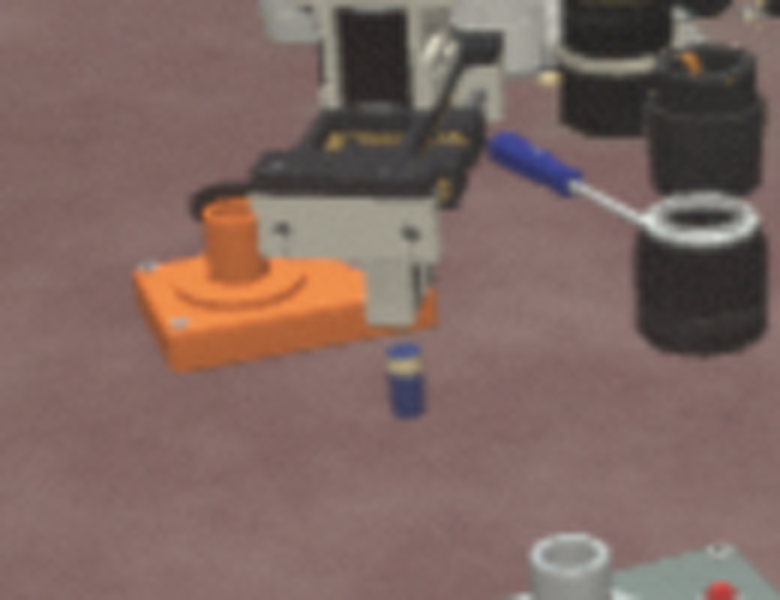

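The side view shows the fingertip end at about (215,164), while the reported TCP projects to (217,173). So the fingers ended about 2.5 cm above where they should be, over the intact cell at (218,173). I'll reopen, go down carefully and watch the force.

Emit:
{"api": "jog_arm", "payload": {"moves": [[[0,0,0],0,5],[[0,0,0],0,5],[[0,0,0],0,5],[[0,0,0.5],0,5],[[0,0,0],0,5]]}}

```text
time_s: 5.72
tcp_pos: [0.5233, 0.225, 0.0096]
eef_rot: [180.0, 0.0, -19.5]
contact_force: [-0.1, -0.1, -0.2]
gripper_width: 0.0492
gripper_force: 0.0
```

Run:
```python
from h import *
T,st=tool();p,W=shot('wrist');print(st['tcp_pos'],st['contact_force'],st['gripper_width'])
print('tcp',proj(p,W,T[:3,3]));
for d in (0,-.0125,-.025): print(d,[proj(p,W,(T@[0,y,d,1])[:3]).round() for y in (-.025,.025)])
s,Ws=shot('side');a=cv2.resize(np.array(s['pixels'])[130:205,170:270],(400,300),interpolation=cv2.INTER_CUBIC)
for d in (0,-.0125,-.025): print(d,[proj(s,Ws,(T@[0,y,d,1])[:3]).round(1) for y in (-.035,.035)])
b=np.array(p['pixels'])[180:300,175:335]
cv2.imwrite('pics/w5.png',np.hstack([cv2.resize(b,(400,300),interpolation=cv2.INTER_CUBIC),a]))
```

```text
[0.52329369 0.22504138 0.00959671] [-0.05619398 -0.05607587 -0.15212397] 0.04917851607714297
tcp [253.89614154 215.71898997]
0 [array([215., 216.]), array([293., 216.])]
-0.0125 [array([213., 222.]), array([295., 222.])]
-0.025 [array([210., 230.]), array([298., 230.])]
0 [array([219.3, 169.6]), array([214.5, 180.6])]
-0.0125 [array([219. , 165.8]), array([214.2, 176.7])]
-0.025 [array([218.8, 162. ]), array([213.9, 172.7])]
```

View pics/w5.png

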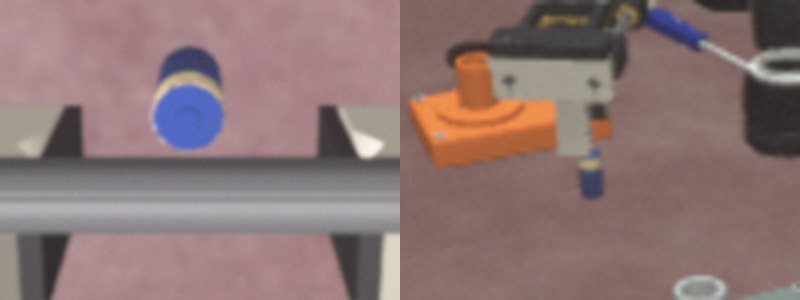

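The fingertips show at wrist (207,222)/(303,222), and in the side view at row 169. Both put them about 3.5 cm short of the stated TCP, with the cell centred between the fingers. I'll lower in small steps and check the force.

Emit:
{"api": "jog_arm", "payload": {"moves": [[[0.2,-0.1,0.4],0,5],[[0,0,0.3],0,5],[[0,0,0.3],0,5],[[0,0,0.2],0,5],[[0,0,0],0,5]]}}

```text
time_s: 6.45
tcp_pos: [0.5257, 0.2255, -0.0021]
eef_rot: [180.0, 0.0, -19.5]
contact_force: [0.8, 0.2, 0.4]
gripper_width: 0.05
gripper_force: 0.0
```

Emit:
{"api": "jog_arm", "payload": {"moves": [[[0,0,0.5],0,5],[[0,0,0.5],0,5],[[0,0,0.3],0,5],[[0,0,0],0,5]]}}

```text
time_s: 6.95
tcp_pos: [0.5257, 0.2254, -0.0152]
eef_rot: [180.0, 0.0, -19.5]
contact_force: [0.0, 0.2, 1.6]
gripper_width: 0.05
gripper_force: 0.0
```

Emit:
{"api": "jog_arm", "payload": {"moves": [[[0,0,0],0,1],[[0,0,0],0,1],[[0,0,0],0,1],[[0,0,0],0,1],[[0,0,0],0,1]], "newtons": 10}}

```text
time_s: 7.58
tcp_pos: [0.5259, 0.2256, -0.0148]
eef_rot: [-180.0, -0.0, -19.5]
contact_force: [0.7, 0.1, -0.2]
gripper_width: 0.0161
gripper_force: 10.0
```

Emit:
{"api": "jog_arm", "payload": {"moves": [[[0,0,-2],0,1],[[0,0,-5],0,1],[[0,0,-5],0,1],[[1,4,-1],0,1],[[1,4,0],0,1],[[1,4,0],0,1],[[1,4,0],0,1],[[1,4,0],0,1],[[0.3,3.6,0],0,1],[[0,0,0],0,1],[[0,0,0],0,1],[[0,0,0],0,1]]}}

```text
time_s: 9.07
tcp_pos: [0.4975, -0.0139, 0.1152]
eef_rot: [-180.0, -0.0, -19.4]
contact_force: [-0.2, -0.3, 0.2]
gripper_width: 0.0157
gripper_force: 10.0
```

Run:
```python
from h import *
T,st=tool();p,W=shot('wrist');print(st['tcp_pos'],st['contact_force'],st['gripper_width'],st['gripper_force'])
q=proj(p,W,[.554,-.035,.065]);print('mouth pred',q)
for r in regions_of(p,'holder')[:2]: print(r['confidence'],r['pixel'],r['pixels'].sum())
for r in regions_of(p,'cell')[:2]: 
  y,x=np.nonzero(r['pixels']);print('cell',r['confidence'],r['pixel'],r['pixels'].sum(),x.min(),x.max(),y.min(),y.max())
for d in (.0,-.0148,-.036): print(d,proj(p,W,(T@[0,0,d,1])[:3]))
im=np.array(p['pixels']);np.save('wm.npy',im)
s,Ws=shot('side');S=np.array(s['pixels'])
u,v=proj(s,Ws,(T@[0,0,-.03,1])[:3]).astype(int);print('side',u,v, 'mouth',proj(s,Ws,[.554,-.035,.065]))
a=cv2.resize(S[v-37:v+38,u-50:u+50],(400,300),interpolation=cv2.INTER_CUBIC)
cu,cv_=np.clip(q.astype(int),[64,48],[447,335]);print('crop org',cu-64,cv_-48, 'x3.125')
b=cv2.resize(im[cv_-48:cv_+48,cu-64:cu+64],(400,300),interpolation=cv2.INTER_CUBIC)
cv2.imwrite('pics/m.png',np.vstack([np.hstack([b,a]),np.hstack([cv2.resize(im,(400,300)),cv2.resize(S[120:252,170:346],(400,300),interpolation=cv2.INTER_CUBIC)])]))
```

```text
[ 0.49749871 -0.01389572  0.11518428] [-0.22062135 -0.28832178  0.16699483] 0.015685969958562907 9.955998212099075
mouth pred [255.3937729  118.00684928]
0.8 [233.0, 87.5] 17552
0.0 [253.89540141 215.71834404]
-0.0148 [253.86135907 223.59667381]
-0.036 [253.80276038 237.15801601]
side 216 169 mouth [244.61957141 201.83314397]
crop org 191 70 x3.125
```

View pics/m.png

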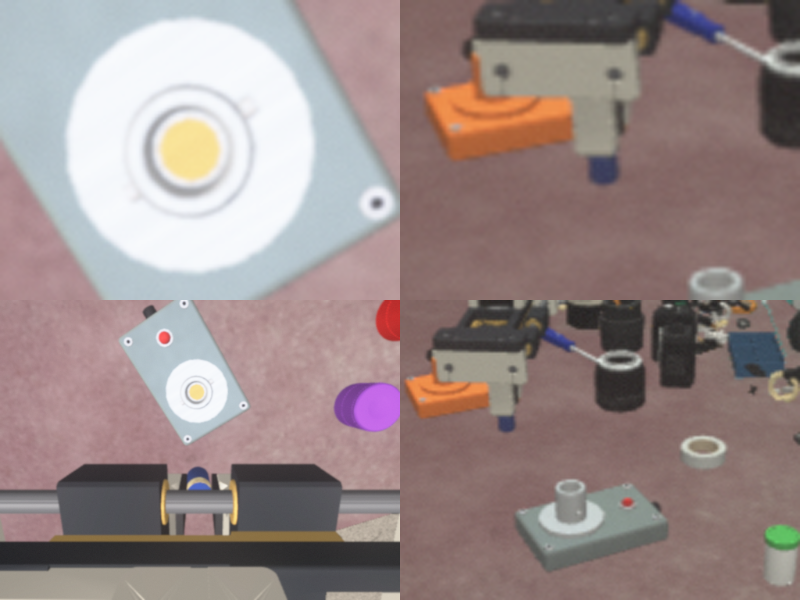

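The wrist view shows the barrel mouth at about (251.8,118.3). The pins run along crop (135,195)–(248,105), and the cell is held upright at about (252,224) and protruding below the fingers. Next I'll compute the offset from the cell to the mouth in the wrist frame.

Run:
```python
from h import *
T,st=tool();p,W=shot('wrist');im=np.array(p['pixels'])
m=ray(p,W,(251.8,118.3),.063);print('mouth',m, 'delta tool cm',delta(T,m))
hsv=cv2.cvtColor(im,cv2.COLOR_BGR2HSV);k=cv2.inRange(hsv,(105,70,20),(135,255,255));k[:185]=0;k[270:]=0;k[:,:210]=0;k[:,300:]=0
for r in range(198,245,3):
  x=np.nonzero(k[r])[0]; print(r,(x.min(),x.max(),len(x)) if len(x) else None,end='; ')
print()
for d in (-.0148,):
  c=np.array([[.0085*np.cos(a),.0085*np.sin(a),d,1] for a in np.linspace(0,2*np.pi,24)])
  q=np.array([proj(p,W,(T@v)[:3]) for v in c]);print(q.min(0),q.max(0))
```

```text
mouth [ 0.55445912 -0.03248287  0.063     ] delta tool cm [ 6.   -0.16  5.21]
198 None; 201 None; 204 None; 207 None; 210 None; 213 None; 216 (np.int64(247), np.int64(259), 13); 219 (np.int64(243), np.int64(262), 20); 222 (np.int64(241), np.int64(264), 24); 225 (np.int64(239), np.int64(265), 27); 228 (np.int64(239), np.int64(265), 9); 231 (np.int64(239), np.int64(241), 3); 234 (np.int64(252), np.int64(258), 7); 237 (np.int64(246), np.int64(264), 19); 240 (np.int64(243), np.int64(268), 26); 243 (np.int64(242), np.int64(267), 26); 
[239.77401307 210.1060762 ] [267.94995851 236.67695651]
```

Emit:
{"api": "jog_arm", "payload": {"moves": [[[3.1,-0.1,0],0,1],[[3,0,0],0,1],[[0,0,3],0,1],[[0,0,2.5],0,1],[[0,0,0],0,1],[[0,0,0],0,1]]}}

```text
time_s: 10.07
tcp_pos: [0.5557, -0.0338, 0.0611]
eef_rot: [-180.0, -0.1, -19.4]
contact_force: [0.3, -0.4, 0.3]
gripper_width: 0.016
gripper_force: 10.0
```

Run:
```python
from h import *
T,st=tool();print(st['tcp_pos'],st['contact_force'],st['gripper_width'])
print(delta(T,[.5545,-.0325,.063]))
for n in ('side','top'):
  p,W=shot(n);S=np.array(p['pixels']);np.save(n+'.npy',S)
  hsv=cv2.cvtColor(S,cv2.COLOR_BGR2HSV);k=cv2.inRange(hsv,(105,90,20),(130,255,255))
  u,v=proj(p,W,[.554,-.034,.075]).astype(int)
  k[:v-25]=0;k[v+15:]=0;k[:,:u-15]=0;k[:,u+15:]=0
  y,x=np.nonzero(k);print(n,u,v,len(x),x.mean() if len(x) else 0,[(r,x[y==r].min(),x[y==r].max()) for r in np.unique(y)])
  # bright barrel below
  g=S[v:v+16,u-10:u+14].sum(2)//3
  if n=='side':print(u-10);print(g)
```

```text
[ 0.55572369 -0.03376191  0.06105011] [ 0.25080307 -0.41969097  0.28040837] 0.016001387639132846
[-0.16 -0.08 -0.2 ]
side 244 197 8 244.625 [(np.int64(195), np.int64(243), np.int64(246)), (np.int64(196), np.int64(244), np.int64(246)), (np.int64(197), np.int64(244), np.int64(244))]
234
[[117 116 119 117 118 121 115  89  70  72  71  71  71  72  94 111 117 116
  117 120 118 118 118 121]
 [115 115 118 116 119 120 117  97  80  74  73  71  73  78  99 112 116 115
  115 117 117 116 117 118]
 [111 116 117 118 118 125 130 136 113  90  84  86 110 122 131 128 118 114
  114 115 117 118 116 118]
 [116 116 118 121 123 154 180 174 150 138 136 136 135 139 159 181 156 123
  114 115 116 116 115 116]
 [114 114 115 115 137 179 169 146 139 139 141 138 136 134 139 168 185 144
  115 113 116 115 114 117]
 [113 114 109 115 152 188 152 129 136 139 139 138 135 131 132 158 184 147
  116 112 110 112 115 114]
 [112 112 111 114 136 180 164 139 138 141 141 140 138 139 157 182 174 136
  117 115 115 115 117 120]
 [112 113 113 112 123 151 171 174 165 155 154 155 159 162 168 163 145 123
  117 119 119 124 133 136]
 [112 113 112 114 116 129 142 150 158 165 170 171 168 157 148 141 129 123
  130 138 138 140 141 142]
 [113 113 112 111 114 123 131 138 142 147 152 152 150 145 139 134 127 123
  137 142 142 143 143 143]
 [110 113 111 113 109 120 129 135 136 139 141 141 143 141 137 130 126 127
  138 143 143 144 144 144]
 [111 113 116 124 117 122 130 132 135 137 139 141 140 139 137 133 125 134
  170 166 152 146 145 142]
 [120 134 159 179 152 127 129 132 135 136 140 140 140 141 136 129 127 130
  184 197 190 169 154 146]
 [165 188 197 197 157 131 131 135 136 138 139 141 141 140 138 130 126 126
  188 201 204 199 187 161]
 [195 204 204 199 156 129 128 133 135 137 139 140 139 140 138 131 123 130
  184 205 206 205 203 189]
 [201 205 206 202 158 130 130 133 134 137 138 140 139 141 147 137 125 127
  185 204 206 206 206 203]]
top 270 208 0 0 []
```

Emit:
{"api": "jog_arm", "payload": {"moves": [[[-0.1,-0.1,0.5],0,1],[[0,0,0.5],0,1],[[0,0,0.3],0,1],[[0,0,0.3],0,1],[[0,0,0.3],0,1],[[0,0,0],0,1]]}}

```text
time_s: 10.92
tcp_pos: [0.5542, -0.0328, 0.0409]
eef_rot: [180.0, 0.0, -19.5]
contact_force: [-0.5, 0.6, 0.5]
gripper_width: 0.0158
gripper_force: 10.0
```

Emit:
{"api": "jog_arm", "payload": {"moves": [[[0,0,0.3],0,1],[[0,0,0.3],0,1],[[0,0,0.3],0,1],[[0,0,0],0,1],[[0,0,0],0,1]]}}

```text
time_s: 11.55
tcp_pos: [0.5545, -0.0327, 0.0322]
eef_rot: [180.0, -0.0, -19.5]
contact_force: [0.4, -0.4, -0.0]
gripper_width: 0.0164
gripper_force: 10.0
```

Emit:
{"api": "jog_arm", "payload": {"moves": [[[0,0,0],0,3],[[0,0,0],0,3],[[0,0,0],0,3],[[0,0,-4],0,4],[[-1,0,-4],0,6],[[-5,0,0],0,6],[[0,0,0],0,6],[[0,0,0],0,6]]}}

```text
time_s: 12.55
tcp_pos: [0.4982, -0.0125, 0.1126]
eef_rot: [-180.0, -0.1, -19.4]
contact_force: [-0.4, 0.7, -0.7]
gripper_width: 0.0599
gripper_force: 0.0
```

Run:
```python
from h import *
T,st=tool();p,W=shot('wrist');im=np.array(p['pixels']);print(st['tcp_pos'],st['gripper_width'])
hsv=cv2.cvtColor(im,cv2.COLOR_BGR2HSV);k=cv2.inRange(hsv,(105,110,40),(130,255,255))
n,l,s,c=cv2.connectedComponentsWithStats(k)
for i in range(1,n):
  if s[i][4]>60: print(s[i],c[i])
for z in (.072,.083): print(z,proj(p,W,[.5545,-.0325,z]))
# pin / barrel crop saved
u,v=proj(p,W,[.5545,-.0325,.065]).astype(int);cv2.imwrite('pics/seat.png',cv2.resize(im[v-48:v+48,u-64:u+64],(640,480),interpolation=cv2.INTER_CUBIC))
```

```text
[ 0.49820036 -0.01252487  0.11264247] 0.059897012888399624
[245 111  20  20 316] [254.23417722 120.54746835]
0.072 [254.06514744 119.19653403]
0.083 [254.04193805 119.64977383]
```

Emit:
{"api": "jog_arm", "payload": {"moves": [[[0.8,3.5,0],0,6.4],[[0.8,3.5,0],0,6.4],[[0.8,3.5,0],0,6.4],[[0.8,3.5,0],0,6.4],[[0.8,3.5,0],0,6.4],[[0.8,3.5,0],0,6.4],[[0.8,3.5,0],0,6.4],[[0.8,3.5,0],0,6.4],[[0,0,0],0,6.4],[[0,0,0],0,6.4],[[0,0,0],0,6.4]]}}

```text
time_s: 13.98
tcp_pos: [0.4651, -0.2975, 0.112]
eef_rot: [-180.0, 0.0, -19.4]
contact_force: [0.5, -0.6, 0.2]
gripper_width: 0.0638
gripper_force: 0.0
```

Run:
```python
from h import *
T,st=tool();p,W=shot('wrist');im=np.array(p['pixels']);print(st['tcp_pos'],st['gripper_width'],st['joints'].round(1))
for r in regions_of(p,'collar'):
  y,x=np.nonzero(r['pixels']);print(round(r['confidence'],2),r['pixel'],len(x),x.min(),x.max(),y.min(),y.max(),im[r['pixels']].mean(0).round())
q=proj(p,W,[.468,-.3,.044]);print('pred',q)
g=cv2.GaussianBlur(cv2.cvtColor(im,cv2.COLOR_BGR2GRAY),(3,3),0)
c=cv2.HoughCircles(g,cv2.HOUGH_GRADIENT,1.5,20,param1=80,param2=20,minRadius=25,maxRadius=40)
if c is not None:
  for a in c[0][:6]: print(a, delta(T,ray(p,W,a[:2],.044)))
u,v=q.astype(int);cv2.imwrite('pics/col.png',im)
```

```text
[ 0.46507373 -0.29750235  0.11196585] 0.06378585705077698 [-12.3  12.6 -20.9  -0.  -56.4  82.9]
0.59 [256.2, 177.0] 3060 228 288 149 212 [123. 115. 113.]
0.57 [158.0, 201.6] 2906 125 193 174 236 [185.  83. 152.]
0.55 [190.8, 95.0] 3689 155 224 59 127 [ 74.  76. 243.]
pred [255.63219843 186.00338134]
[258.75 180.75  32.05] [0.82 0.4  6.8 ]
[188.25  93.75  33.4 ] [ 7.86 -5.19  6.79]
[150.75 215.25  30.85] [-2.24 -8.96  6.8 ]
[363.75 273.75  39.1 ] [-7.87 10.    6.8 ]
[141.75 281.25  39.1 ] [ -8.6 -10.3   6.8]
[140.25 258.75  34.15] [ -6.36 -10.24   6.8 ]
```

View pics/col.png

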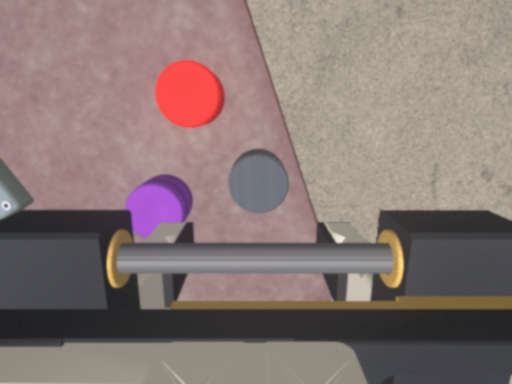

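The collar's top shows at (258.5,182), purple at (158,203), red at (190,95). That puts the dark collar 0.7 cm in x and 0.4 cm in y from the tool axis. Descending.

Emit:
{"api": "jog_arm", "payload": {"moves": [[[0.7,0.4,2],0,6],[[0,0,3],0,6],[[0,0,3],0,6],[[0,0,1.5],0,6],[[0,0,1],0,6],[[0,0,0.6],0,6],[[0,0,0],0,6]]}}

```text
time_s: 14.95
tcp_pos: [0.4703, -0.3041, 0.0014]
eef_rot: [180.0, -0.0, -19.5]
contact_force: [-0.2, 0.3, 0.3]
gripper_width: 0.0598
gripper_force: 0.0
```

Run:
```python
from h import *
T,st=tool();p,W=shot('wrist');im=np.array(p['pixels']);print(st['tcp_pos'],st['gripper_width'],st['contact_force'])
for r in regions_of(p,'collar'):
  y,x=np.nonzero(r['pixels']);print(round(r['confidence'],2),r['pixel'],len(x),x.min(),x.max(),y.min(),y.max(),im[r['pixels']].mean(0).round())
c=np.array([(T@[.026*np.cos(a),.026*np.sin(a),0,1])[:3] for a in np.linspace(0,6.28,40)]);c[:,2]=.044
q=np.array([proj(p,W,v) for v in c]);print('pred circle',q.min(0),q.max(0))
print(im[205,200:310].mean(1).astype(int))
```

```text
[ 0.47034373 -0.3041341   0.00138236] 0.05980304146390128 [-0.19097213  0.28077346  0.31316797]
0.71 [250.0, 218.0] 5394 203 300 181 288 [115. 108. 106.]
0.69 [136.0, 99.4] 11096 75 199 39 154 [ 71.  73. 241.]
pred circle [203.67329141 193.46585424] [303.8887515  286.90676322]
[151 153 153 154 154 157 156 157 156 156 156 154 154 149 133 108  85  81
  77  79  80  79  82  91  96  97 103 107 111 115 115 117 117 118 118 119
 121 120 119 119 120 120 119 119 121 120 119 118 117 118 120 118 120 119
 118 119 117 117 119 118 119 121 119 120 120 119 119 119 120 117 115 111
 106 104 100  99  97  92  89  84  83  84  89  86  80  75  77  79  85  88
 103 123 138 141 139 140 139 139 140 138 140 138 136 137 135 136 136 133
 134 131]
```

Emit:
{"api": "jog_arm", "payload": {"moves": [[[0,-0.1,0.5],0,6],[[0,0,0.5],0,6],[[0,0,0.5],0,6],[[0,0,0.4],0,6],[[0,0,0],0,6]]}}

```text
time_s: 15.68
tcp_pos: [0.4702, -0.3031, -0.0183]
eef_rot: [180.0, 0.0, -19.5]
contact_force: [0.3, -0.0, 0.8]
gripper_width: 0.0601
gripper_force: 0.0
```

Emit:
{"api": "jog_arm", "payload": {"moves": [[[0,0,0.3],0,6],[[0,0,0],0,6],[[0,0,0],0,4],[[0,0,0],0,4],[[0,0,0],0,4],[[0,0,0],0,4]], "newtons": 40}}

```text
time_s: 16.42
tcp_pos: [0.4705, -0.3032, -0.0207]
eef_rot: [180.0, -0.0, -19.5]
contact_force: [0.1, 0.1, 0.5]
gripper_width: 0.0513
gripper_force: 40.0
```

Emit:
{"api": "jog_arm", "payload": {"moves": [[[0,0,-3],0,4],[[0,0,-4],0,4],[[0,0,-4],0,4],[[-0.1,-3.5,0],0,4],[[-0.2,-3.5,0],0,4],[[-0.1,-3.5,0],0,4],[[-0.2,-3.5,0],0,4],[[-0.1,-3.5,0],0,4],[[-0.2,-3.5,0],0,4],[[-0.1,-3.5,0],0,4],[[-0.1,-3.8,0],0,4],[[0,0,0],0,4]]}}

```text
time_s: 17.92
tcp_pos: [0.5551, -0.0306, 0.0891]
eef_rot: [-180.0, -0.0, -19.3]
contact_force: [0.3, -0.1, -0.4]
gripper_width: 0.0516
gripper_force: 40.0
```

Emit:
{"api": "jog_arm", "payload": {"moves": [[[0,0,0],0,4],[[0,0,0],0,4]]}}

```text
time_s: 18.18
tcp_pos: [0.554, -0.0333, 0.0891]
eef_rot: [180.0, 0.0, -19.5]
contact_force: [-0.2, -1.1, -1.1]
gripper_width: 0.0514
gripper_force: 40.0
```

Run:
```python
from h import *
T,st=tool();print(st['tcp_pos'],st['contact_force'],st['moment'],st['gripper_width'],st['joints'].round(1))
print(delta(T,[.5545,-.0327,.09]))
p,W=shot('side');S=np.array(p['pixels']);u,v=proj(p,W,[.5545,-.0325,.09]).astype(int);print(u,v)
g=S.mean(2).astype(int)
for r in range(v-14,v+20,2): print(r,' '.join(map(str,g[r,u-14:u+15])))
p,W=shot('wrist');im=np.array(p['pixels'])
for r in regions_of(p,'collar')[:2]:
  y,x=np.nonzero(r['pixels']);print(round(r['confidence'],2),r['pixel'],len(x),x.min(),x.max(),y.min(),y.max())
q=np.array([proj(p,W,(T@[.026*np.cos(a),.026*np.sin(a),-.0647,1])[:3]) for a in np.linspace(0,6.28,40)]);print('pred top circle',q.min(0),q.max(0))
```

```text
[ 0.55404456 -0.03333844  0.08911498] [-0.1934301  -1.09924172 -1.08586349] [ 0.01759652 -0.0291791  -0.04356852] 0.05143409315440315 [ 16.8  14.2 -22.2  -0.  -53.6  53.7]
[ 0.02 -0.08 -0.09]
244 191
177 109 84 72 72 75 97 131 139 140 141 142 141 141 141 142 142 116 84 73 70 70 70 72 71 91 107 112 111 111
179 106 91 72 72 72 91 130 140 142 143 141 142 141 142 143 139 115 85 75 71 69 69 69 72 86 106 111 111 112
181 108 90 77 74 74 90 132 143 143 145 145 146 145 146 145 138 119 89 75 74 72 73 72 71 87 106 113 112 113
183 110 91 76 71 73 91 135 145 149 146 148 148 148 149 149 146 116 91 78 71 73 70 70 72 88 109 113 115 114
185 110 95 78 72 69 77 110 127 131 135 138 138 138 139 141 139 106 77 72 73 73 71 71 71 95 108 111 112 112
187 113 110 94 79 71 72 74 72 74 74 75 77 79 80 79 76 78 74 74 72 73 73 74 96 111 116 114 112 113
189 113 114 113 111 102 91 79 79 76 74 75 77 74 74 75 75 76 75 81 89 92 108 117 119 120 120 119 116 116
191 114 113 114 117 116 116 115 115 115 114 113 111 112 113 112 113 115 113 118 116 117 120 119 118 121 120 119 116 115
193 116 117 117 116 118 116 117 118 118 117
[... 485 characters left out ...]
 108 107 104 105 116 121 135 168 184 143 115 114 112 114 114 115 116
203 114 115 113 111 111 110 109 112 136 179 163 150 149 150 154 154 145 131 154 182 172 134 116 112 114 114 115 118 120
205 109 112 114 113 114 112 110 111 115 125 141 151 159 165 171 175 167 152 146 140 128 122 131 137 138 139 140 139 139
207 108 108 109 111 109 110 112 111 109 120 130 134 135 137 142 141 141 142 137 129 125 125 139 143 141 143 141 142 143
209 109 110 112 112 118 131 158 179 150 128 129 133 133 137 137 139 140 139 135 129 123 130 183 198 187 170 153 142 142
0.85 [252.8, 232.1] 6955 201 308 189 301
0.83 [504.8, 92.8] 1006 490 511 62 120
pred top circle [196.05637763 206.59412376] [311.04710718 312.072346  ]
```

Emit:
{"api": "jog_arm", "payload": {"moves": [[[0.2,-0.05,2],0,4],[[0,0,1.5],0,4],[[0,0,0.5],0,4],[[0,0,0.3],0,4],[[0,0,0.3],0,4],[[0,0,0.3],0,4],[[0,0,0],0,4]]}}

```text
time_s: 19.2
tcp_pos: [0.5564, -0.0329, 0.0401]
eef_rot: [180.0, 0.0, -19.5]
contact_force: [0.7, -0.1, -0.4]
gripper_width: 0.0517
gripper_force: 40.0
```

Emit:
{"api": "jog_arm", "payload": {"moves": [[[0,0,0.4],0,4],[[0,0,0.4],0,4],[[0,0,0.3],0,4],[[0,0,0],0,4]]}}

```text
time_s: 19.7
tcp_pos: [0.5562, -0.0329, 0.0288]
eef_rot: [180.0, 0.0, -19.5]
contact_force: [0.6, -0.3, -1.1]
gripper_width: 0.0516
gripper_force: 40.0
```

Emit:
{"api": "jog_arm", "payload": {"moves": [[[0,0,0.3],0,4],[[0,0,0.2],0,4],[[0,0,0.2],0,4],[[0,0,0],0,4]]}}

```text
time_s: 20.2
tcp_pos: [0.5568, -0.0329, 0.0232]
eef_rot: [-180.0, -0.0, -19.4]
contact_force: [-3.2, 1.2, 9.8]
gripper_width: 0.0517
gripper_force: 40.0
```

Emit:
{"api": "jog_arm", "payload": {"moves": [[[0,0,0],7,4],[[0,0,0],7,4],[[0,0,0],7,4],[[0,0,0],0,4]]}}

```text
time_s: 20.7
tcp_pos: [0.558, -0.0327, 0.0233]
eef_rot: [-179.9, -0.1, -40.5]
contact_force: [0.4, -1.3, 6.0]
gripper_width: 0.0516
gripper_force: 40.0
```

Emit:
{"api": "jog_arm", "payload": {"moves": [[[0,0,0.05],7,4],[[0,0,0],7,4],[[0,0,0],7,4],[[0,0,0],0,4]]}}

```text
time_s: 21.2
tcp_pos: [0.5572, -0.0331, 0.0228]
eef_rot: [-179.9, -0.1, -61.5]
contact_force: [-2.1, -1.0, 9.0]
gripper_width: 0.0515
gripper_force: 40.0
```

Emit:
{"api": "jog_arm", "payload": {"moves": [[[0,0,0],7,4],[[0,0,0],7,4],[[0,0,0],0,4]]}}

```text
time_s: 21.58
tcp_pos: [0.5565, -0.0329, 0.0216]
eef_rot: [-180.0, 0.0, -75.4]
contact_force: [-1.4, -0.6, -0.3]
gripper_width: 0.0512
gripper_force: 40.0
```

```bash
python3 -c "
from h import *
s=get_state();print(s['moment'],s['contact_force'],s['joints'].round(1),s['tcp_pos'],s['eef_rot'])"
```

```text
[ 0.07905338 -0.05628003 -0.02013326] [-1.4232351  -0.57346235 -0.3201167 ] [ 16.7  19.  -26.1  -0.  -44.9  -2.2] [ 0.55646242 -0.03289252  0.0216316 ] [-1.79997553e+02  1.44009362e-03 -7.54268687e+01]
```

Force dropped to zero and z fell, so the keyways are engaged. Now pushing down.

Emit:
{"api": "jog_arm", "payload": {"moves": [[[0,0,0.3],0,4],[[0,0,0.3],0,4],[[0,0,0],0,4]]}}

```text
time_s: 21.95
tcp_pos: [0.5562, -0.0329, 0.0152]
eef_rot: [180.0, 0.0, -75.4]
contact_force: [0.6, -0.1, -0.4]
gripper_width: 0.0514
gripper_force: 40.0
```

Emit:
{"api": "jog_arm", "payload": {"moves": [[[0,0,0.3],0,4],[[0,0,0.2],0,4],[[0,0,0.15],0,4],[[0,0,0],0,4]], "newtons": 60}}

```text
time_s: 22.45
tcp_pos: [0.5567, -0.0329, 0.0096]
eef_rot: [-180.0, -0.0, -75.4]
contact_force: [-1.7, -0.4, 6.2]
gripper_width: 0.0512
gripper_force: 60.0
```

Emit:
{"api": "jog_arm", "payload": {"moves": [[[0,0,0.1],0,3.5],[[0,0,0.1],0,3.5],[[0,0,0],0,3.5],[[0,0,0],0,3.5]]}}

```text
time_s: 22.95
tcp_pos: [0.5568, -0.033, 0.0092]
eef_rot: [-179.9, -0.0, -75.4]
contact_force: [-7.3, 0.7, 20.0]
gripper_width: 0.0514
gripper_force: 60.0
```

Emit:
{"api": "jog_arm", "payload": {"moves": [[[0,0.08,0.05],0,3.5],[[0,0,0],0,3.5],[[0,0,0],0,3.5],[[0,0,0],0,3.5],[[0,0,0],0,3.5],[[0,0,0],0,3.5]]}}

```text
time_s: 23.7
tcp_pos: [0.5569, -0.033, 0.0092]
eef_rot: [-179.9, -0.0, -75.4]
contact_force: [-5.8, 1.6, 22.2]
gripper_width: 0.0514
gripper_force: 60.0
```

Run:
```python
from h import *
s=get_state();print(s['tcp_pos'],s['contact_force'],s['moment'],s['gripper_width'])
p,W=shot('side');g=np.array(p['pixels']).mean(2).astype(int)
print([proj(p,W,[.5545,-.0325-.026*.98,z]).round(1) for z in (.03,.0315,.0445,.074)])
for r in range(198,222): print(r,g[r,232:258:2])
```

```text
[ 0.55689792 -0.03300485  0.00915852] [-5.76999218  1.63066225 22.23328488] [ 0.52299817  2.56270571 -0.09837167] 0.05139303799792738
[array([247.3, 219.8]), array([247.3, 219.3]), array([247.1, 214.5]), array([246.7, 203.4])]
198 [148 149  95  98 102 102 101 103 103 103 102 100  72]
199 [148 149  96  99 103 101 102 100 101 102 103 101  70]
200 [148 150  99  99 102 101 101 101 101 103 104  98  67]
201 [149 149  93  98 102 102 102 101 101 101 100  87  63]
202 [149 146  85  94  99 102 103 101  99 100  96  76  62]
203 [150 144  68  83  93  98  98 101  98  91  83  72  64]
204 [149 128  60  72  83  87  90  88  83  79  80  72  64]
205 [148 118  57  67  72  75  78  76  74  74  74  67  64]
206 [147 140  72  68  71  75  79  79  73  72  71  69  71]
207 [149 148  99  68  73  76  77  76  74  70  74  71  82]
208 [146 148 111  70  74  75  75  73  73  71  74  69  94]
209 [147 149 116  67  74  75  76  75  74  73  73  70  90]
210 [146 150 113  70  70  71  76  76  76  73  71  71  96]
211 [146 150 115  70  74  74  75  74  74  74  72  70 104]
212 [144 145 101  68  71  73  75  77  78  75  71  68 107]
213 [144 141  79  68  79  76  73  77  78  77  73  71 111]
214 [180 170  76  71  75  75  75  76  76  77  74  71 131]
215 [200 195  80  72  71  73  75  77  74  75  72  73 152]
216 [202 202 102  73  72  75  75  76  75  76  71  83 182]
217 [195 205 142  76  72  74  76  77  75  74  74 130 201]
218 [175 207 195 113  81  72  73  75  75  81  99 182 202]
219 [147 197 205 190 131  95  85  83  91 128 180 204 181]
220 [136 165 204 205 195 173 145 138 166 192 202 189 147]
221 [141 135 180 200 203 199 198 193 198 202 185 152 137]
```

```bash
python3 -c "
from plant import close_job
print(close_job())"
```

```text
the job is handed in; nothing more can be done
None
```

The cell is upright in the barrel, and the collar is keyed over the pins and held fully home on the flange at about 22 N, handed in at about 24 s; I left the film can, tape roll and lens alone, but did not re-check them by camera at the end.

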